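# Open the child-resistant descaler jug

### The arm

A 7-joint arm with a two-finger parallel gripper is mounted at the origin on the work surface. World frame = base frame: x ahead of the robot, y to its left, z up, the work surface at z = 0. Lengths are in mm, angles in rad, forces in N, time in s.
With the tool pointing down it reaches from about 425 to 825 mm from the base axis. Payload 3.6 kg.
Tool frame: the origin (TCP) lies at the very end of the fingers, on their centre line; the grasp point (between the pads) lies 19 mm behind it; z points along the fingers, y is the direction in which the jaws open and shut (so a half turn about z gives the same grasp; the last joint's range is limited). The gripper opens to 85 mm and grips with 20 to 120 N. Pads are 22 mm wide; open, the fingers measure 114 mm over their backs; the gripper's body (76 mm by 85 mm) begins 54 mm behind the grasp point. The pads swing forward as they close: fully open they stand 13 mm farther back than shut.
Start: joints at [-1.367, 0.615, -0.013, 1.423, 0.008, 1.103, -0.04], TCP at [148.027, 632.891, 231.297] pointing down, gripper open.
Joint ranges: [-3.12, 3.12], [-0.3, 2.06], [-1.34, 1.32], [0.26, 2.42], [-1.36, 4.5], [0.01, 1.98], [-2.84, 2.84]. Speed limits (rad/s): [2.79, 2.79, 3.14, 3.14, 3.14, 3.14, 3.14].

### API

Orientations are given as [roll, pitch, yaw] about the fixed x, y, z axes, in that order (R = Rz(yaw) Ry(pitch) Rx(roll)).
In Python, from plant import get_state, get_image, get_calibration, close_job gives the robot as it stands.
- The arm moves only by the tool play_rows, never from a script. Its argument "steps" is a list of rows, each a list of 7 numbers: the opening, from 0 (shut) to 1 (fully open), then the shift along the tool's x, y, z in cm, then the turn, a rotation vector about the tool's x, y, z in rad. A call has 1 to 8 rows; each row is the pose to reach, as a shift and turn from the pose commanded when the call began, along the tool's axes at that moment; what a row does not reach only later rows make up. A row lasts 1/8 s, in which the tool goes at most 62.5 mm and 10.7 degrees, less where a joint would pass 70% of its speed; a pose out of reach is approached as far as the arm can. A call with a gripper value outside its range is refused whole. The fingers move at their own pace and stop on an object; "force" is the grip in N (left out, the last holds). Time passes only in rows, so rows that repeat a pose let the fingers close. It gives the time, the measured TCP pose, the force and the opening at its end, in the units of the state.
- get_state(): the state, without advancing time (a new reading comes with each control period).
- get_image(name): name is "side" or "top"; returns (picture, depth): 384x512x3 uint8, red, green, blue; 384x512 float32, mm along the optical axis (not along the pixel's ray), 0 where there is no reading.
- get_calibration(name): a dict with "fx", "fy", "cx", "cy" (pixels), "k1" (the pictures are not rectified: a ray, as slopes to the right and down, at radius r is drawn at 1 + k1 r^2 times it, then the intrinsics apply), "R" (3x3) and "t" (3): a world point X has camera coordinates R X + t. Camera axes: x right, y down, z forward; pixel columns grow to the right and rows downward; lengths in mm; the calibration is good to about 2 mm. A picture is of the moment at which its call begins. get_calibration takes no time and is no camera call.
- close_job(): hands the job in, once; it reports no verdict.
The state is a dict: "time": time; "joint_pos": joint angles; "joint_vel": joint speeds; "joint_efforts": joint torques, N m; "eef_pos": TCP position; "ee_rot": TCP orientation; "contact_force": force on the tool from outside, world axes, zero at the start; "moment": the same for the moment, N m; "finger_gap": finger opening in mm.
Only numpy, scipy, OpenCV 4.12 (cv2) and the standard library are available. Lean on these libraries where they do the work, as an engineer would, in place of code of your own. Each camera call takes 0.05 s, during which the arm holds its last target.

### The job

It is time to descale the kettle: open the child-resistant cap of the square jug, pushing it down against its spring while turning it anticlockwise, and lift it off. Set the cap down, do not drop it, right way up in the flat steel drip tray. Push firmly but no harder than the spring needs, never wrench the cap against its lock, leave the jug standing in its holder and do not disturb the other things on the counter.

Things in the scene. Friction and masses are not known exactly. Their poses are not given: they have to be found in the camera images.
- cap: black ribbed child-resistant cap of the jug, 58 dia x 38 high, 57 g. Origin: centre of its lower rim; z up; x = mark on its top. Locked: its 3 inner lugs sit in notches (x along the jug's x, within 5 deg). Pushed down at least 3.5 mm (a spring: 6 N at rest, 20 to 21 N there; solid at 4.2 mm, 23 N) it turns anticlockwise seen from above. Grip the smooth top 12 mm.
- jug: square 1 litre descaler jug, loose in the holder, 0.5 to 0.9 kg, body 96 x 96 x 118, shoulder to 137, round neck to 162; origin: centre of its underside, z up. Cap rim at rest 142 above it, cap top 180. The cap must stay pushed down for the first 45 deg of turn, is free to lift at 48 to 80, and meets a solid stop at 84. Over 30 N between cap and neck, from push, side drag or wrenching at the lock, cracks it.
- holder: steel bottle holder screwed to the counter, a square open pocket 105 x 105 outside, walls 55 high, floor 3 thick; the jug stands in it with 1.5 play on each side. Origin: centre of its underside; x and y square to its walls
- tray: flat steel drip tray fixed to the counter, 160 (its x) x 200 (its y), rim 10 high, floor 3 thick, where the cap goes; origin: centre of its underside
- glass0: tulip-shaped tea glass, 58 dia x 85 high, one of the row of five at the far edge; bystander; origin: centre of its underside
- glass1: tulip-shaped tea glass, 58 dia x 85 high, one of the row of five at the far edge; bystander; origin: centre of its underside
- glass2: tulip-shaped tea glass, 58 dia x 85 high, one of the row of five at the far edge; bystander; origin: centre of its underside
- glass3: tulip-shaped tea glass, 58 dia x 85 high, one of the row of five at the far edge; bystander; origin: centre of its underside
- glass4: tulip-shaped tea glass, 58 dia x 85 high, one of the row of five at the far edge; bystander; origin: centre of its underside
- saucers: stack of orange saucers, 120 dia x 54 high; bystander; origin: centre of its underside
- tongs: steel sugar tongs lying flat, 130 long along its x, 28 wide, 6 high; bystander; origin: under its bow end
- jar: screw-top glass jar, 68 dia x 96 high; bystander; origin: centre of its underside
Mind the look-alikes: they are no part of the job. What is shaped like the cap but green or pink is not meant. Leave any blue or pink look-alike of the jug alone.

How it is judged:
By the outcome, as a careful person would: the job done as asked, in the order asked, and still so for the second after the job is handed in, with the robot touching nothing.
It also fails if it takes over 56 s, if anything falls off the work surface, if the arm or the gripper's body presses on something with over 40 N, if the wrist force passes 120 N, or if a joint passes its speed limit or range.

## Working session

There is one attempt and no reset: what is moved stays moved. The work goes in short steps, Python scripts to look and compute and a tool call to move; the robot and the scene stay as the last step left them, time stands still between calls to the robot, and variables do not carry over. Pictures are saved under pics/ and viewed, and the job is handed in when it is done.

Besides the shell and the picture viewer there is one more tool, called after "Call:" as name(argument=value, ...), one argument or row to a line, values as JSON. play_rows: Moves the arm, as the interface text tells. Its arguments: {"type":"object","properties":{"steps":{"type":"array","items":{"type":"array","items":{"type":"number"}}},"force":{"type":"number"}},"required":["steps"]}

```bash
ls; mkdir -p pics; cat > look.py <<'E'
import numpy as np,cv2
from plant import *
def grab(n,tag):
    im,d=get_image(n)
    np.save(f'{tag}_{n}.npy',im);np.save(f'{tag}_{n}_d.npy',d)
    cv2.imwrite(f'pics/{tag}_{n}.png',cv2.resize(im[:,:,::-1],(768,576),interpolation=cv2.INTER_CUBIC))
    return im,d
E
python3 - <<'E'
from look import *
for n in('side','top'):
    grab(n,'a'); c=get_calibration(n); print(n,c)
s=get_state()
for k in s: print(k,np.round(s[k],3))
E
```

```text
pics
side {'fx': 363.4420507046819, 'fy': 363.4420507046819, 'cx': 259.3096004892095, 'cy': 187.35331416765717, 'k1': -0.09049665242131881, 'R': array([[ 0.73136542, -0.68183174,  0.01449486],
       [-0.52416371, -0.57558629, -0.62765661],
       [ 0.43629924,  0.45144866, -0.77835537]]), 't': array([-392.33003635,  391.18787585, 1069.22109423])}
top {'fx': 380.4548677308421, 'fy': 380.4548677308421, 'cx': 254.19984537967372, 'cy': 195.78989339429967, 'k1': 0.041343491638557155, 'R': array([[ 0.0265722 , -0.99914875,  0.03155448],
       [-0.99224424, -0.03019665, -0.12057995],
       [ 0.12143014, -0.02810568, -0.99220199]]), 't': array([  13.59724662,  589.52071185, 1130.52438097])}
time 0.1
joint_pos [-1.367  0.616 -0.013  1.425  0.008  1.103 -0.04 ]
joint_vel [-0.    -0.002  0.002 -0.005  0.    -0.001 -0.001]
joint_efforts [ 1.0000e-03 -4.7039e+01  2.6000e-01 -1.7157e+01  1.0000e-02  6.0000e-03
  0.0000e+00]
eef_pos [147.873 632.251 230.236]
ee_rot [-3.139  0.     2.912]
contact_force [-0.853  0.581 -0.864]
moment [-0.007 -0.03  -0.007]
finger_gap 85.476
```

View pics/a_side.png

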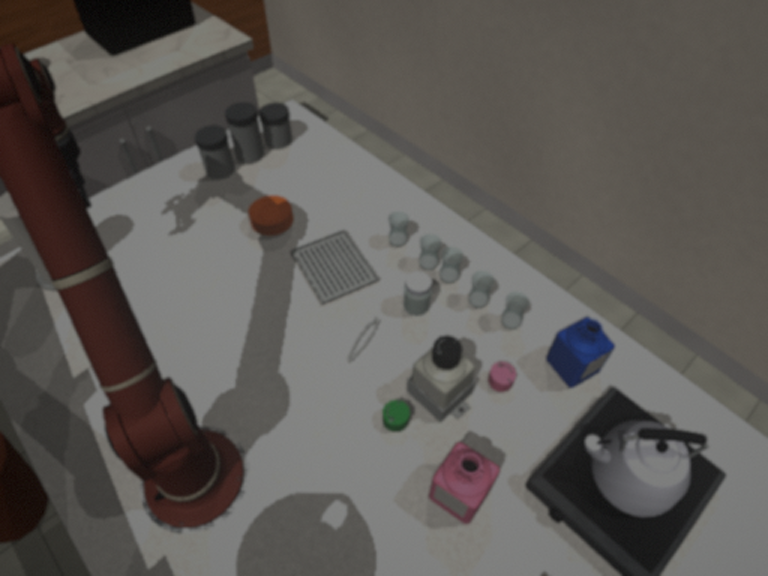

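View pics/a_top.png

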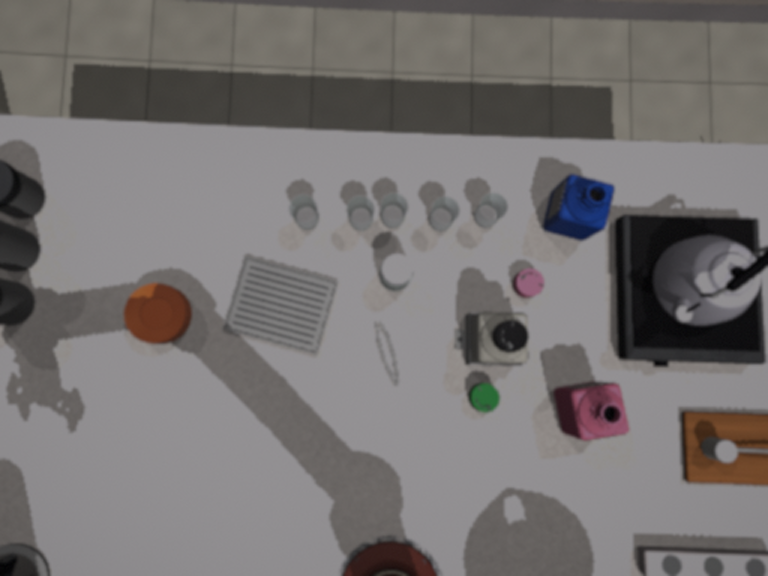

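The jug with the black cap is at about (446,352) in side and (510,335) in top. The look-alikes are a blue jug (580,350 side), a pink jug (465,480 side), a green cap (397,414 side) and a pink cap (502,376 side). I'll confirm with an enlarged crop.

```bash
cat >> look.py <<'E'
def ray(n,uv):
    c=get_calibration(n);K=np.array([[c['fx'],0,c['cx']],[0,c['fy'],c['cy']],[0,0,1]])
    p=cv2.undistortPoints(np.array(uv,float).reshape(-1,1,2),K,np.array([c['k1'],0,0,0,0.])).reshape(-1,2)
    d=np.c_[p,np.ones(len(p))]@c['R']; o=-c['R'].T@c['t']; return o,d
def onz(n,uv,z):
    o,d=ray(n,uv); return o+d*((z-o[2])/d[:,2])[:,None]
def dpt(n,uv,dep):
    o,d=ray(n,uv); return o+d*np.array(dep)[:,None]
def proj(n,X):
    c=get_calibration(n);K=np.array([[c['fx'],0,c['cx']],[0,c['fy'],c['cy']],[0,0,1]])
    return cv2.projectPoints(np.array(X,float).reshape(-1,3),cv2.Rodrigues(c['R'])[0],c['t'],K,np.array([c['k1'],0,0,0,0.]))[0].reshape(-1,2)
E
python3 - <<'E'
from look import *
t=np.load('a_top.npy');s=np.load('a_side.npy')
a=cv2.resize(s[215:285,260:330],(560,560),interpolation=cv2.INTER_CUBIC)
b=cv2.resize(t[200:255,295:365],(700,550),interpolation=cv2.INTER_CUBIC)
f=lambda x:cv2.convertScaleAbs(x,alpha=1.6)[:,:,::-1]
cv2.imwrite('pics/c1.png',f(a));cv2.imwrite('pics/c2.png',f(b))
c=cv2.resize(t[160:245,140:235],(665,595),interpolation=cv2.INTER_CUBIC);cv2.imwrite('pics/c3.png',f(c))
for n,im,(u0,u1,v0,v1) in(('side',s,(270,325,215,255)),('top',t,(318,360,205,245))):
    d=np.load(f'a_{n}_d.npy')
    m=np.zeros(im.shape[:2],np.uint8);m[v0:v1,u0:u1]=(im[v0:v1,u0:u1].max(2)<60)*255
    vs,us=np.nonzero(m);D=d[vs,us];P=dpt(n,np.c_[us,vs],D)
    k=(D>0)&(P[:,2]>176)&(P[:,2]<192)
    print(n,len(us),k.sum(),np.median(P[k],0),P[k].min(0),P[k].max(0),P[:,2].max())
    print(np.histogram(P[D>0,2],bins=range(0,220,20)))
E
```

```text
side 337 248 [ 498.68217101 -202.32608253  181.65205194] [ 473.95856894 -227.94696807  176.48186299] [ 526.43292807 -172.83923472  186.86992148] 1083.4524036428763
(array([  0,   0,   0,   0,   0,   0,   0,  32,  98, 206]), array([  0,  20,  40,  60,  80, 100, 120, 140, 160, 180, 200]))
top 367 323 [ 504.63984984 -196.88051585  183.26461563] [ 478.18086552 -223.35497378  176.30119708] [ 529.11170895 -171.6114391   189.31408687] 1192.3638632186323
(array([  0,   0,   0,   0,   0,   0,   0,  15,  48, 302]), array([  0,  20,  40,  60,  80, 100, 120, 140, 160, 180, 200]))
```

View pics/c1.png

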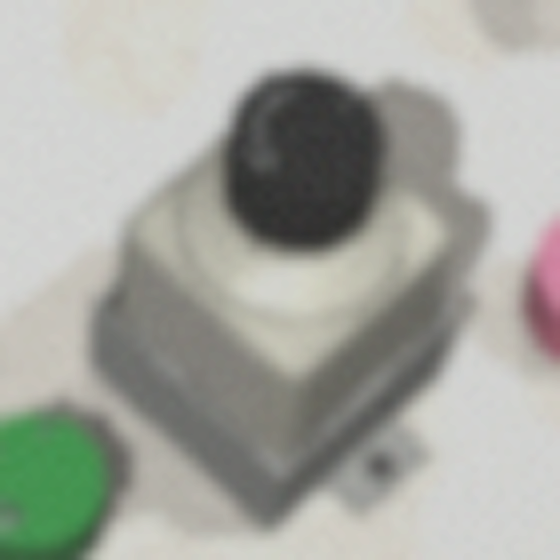

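View pics/c2.png

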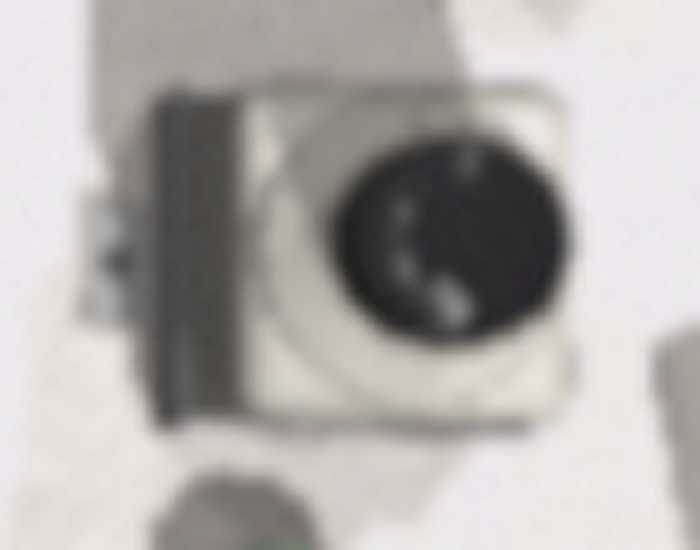

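View pics/c3.png

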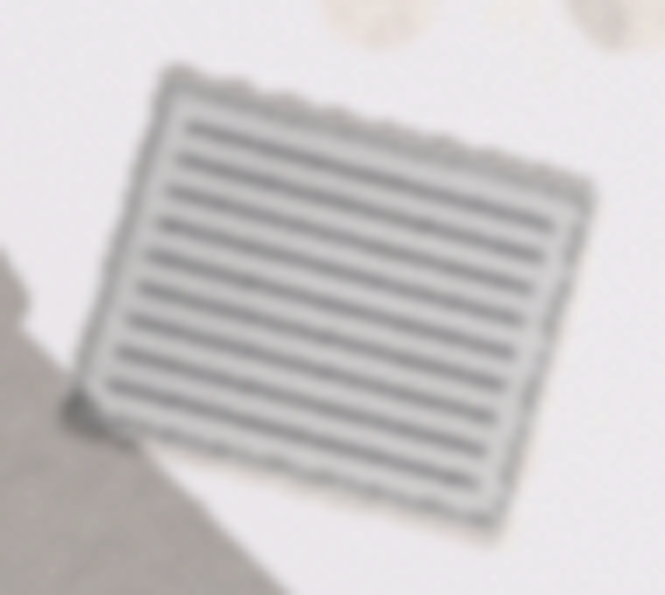

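```bash
python3 - <<'E'
from look import *
R={}
for n,(u0,u1,v0,v1) in(('side',(284,310,222,248)),('top',(327,354,211,236))):
    im=np.load(f'a_{n}.npy');
    for th in(55,75,90):
        m=np.zeros(im.shape[:2],np.uint8);g=cv2.GaussianBlur(im,(3,3),0);m[v0:v1,u0:u1]=(g[v0:v1,u0:u1].max(2)<th)*255
        c=max(cv2.findContours(m,0,2)[0],key=cv2.contourArea);c=cv2.convexHull(c)
        M=cv2.moments(c);p=np.array([M['m10']/M['m00'],M['m01']/M['m00']])
        print(n,th,cv2.boundingRect(c),p.round(1),onz(n,[p],164)[0].round(1)); 
        if th==75:R[n]=p
o1,d1=ray('side',[R['side']]);o2,d2=ray('top',[R['top']])
A=np.c_[d1[0],-d2[0]];x=np.linalg.lstsq(A,o2-o1,rcond=None)[0];print('tri',o1+d1[0]*x[0],o2+d2[0]*x[1])
# tray
d=np.load('a_top_d.npy')
t=np.array([[(170,68)],[(590,190)],[(492,535)],[(72,415)]],float).reshape(-1,2)/7+[140,160]
P=onz('top',t,10);print(P.round(0),P.mean(0));print(np.linalg.norm(P-np.roll(P,1,0),axis=1))
print([onz('top',[(x/1.5,y/1.5)],z)[0].round() for x,y,z in((397,264,96),(388,350,3),(602,410,150),(484,397,38),(528,283,38),(363,207,85),(158,300,54))])
E
```

```text
side 55 (289, 225, 19, 21) [297.7 235. ] [ 501.5 -200.3  164. ]
side 75 (288, 224, 21, 22) [297.8 234.8] [ 502.1 -199.8  164. ]
side 90 (286, 224, 24, 23) [297.8 234.9] [ 501.9 -200.3  164. ]
top 55 (328, 214, 23, 20) [339.2 223.6] [ 504.2 -198.5  164. ]
top 75 (327, 213, 25, 22) [339.1 223.5] [ 504.5 -198.3  164. ]
top 90 (327, 211, 25, 24) [338.4 222.3] [ 507.6 -196.5  164. ]
tri [ 503.95478675 -198.56130539  160.36153769] [ 504.72996607 -199.15130484  160.55467132]
[[666. 313.  10.]
 [616. 124.  10.]
 [462. 161.  10.]
 [510. 347.  10.]] [563.38346571 236.40710787  10.        ]
[159.63024843 195.21072536 158.94887186 191.56739732]
[array([641.,   3.,  96.]), array([476.,  12.,   3.]), array([ 376., -370.,  150.]), array([ 387., -181.,   38.]), array([ 620., -270.,   38.]), array([755.,  73.,  85.]), array([561., 471.,  54.])]
```

```bash
cat > mv.py <<'E'
import numpy as np,sys
from scipy.spatial.transform import Rotation as Ro
def mv(p,yaw,q,yaw2):
    R=Ro.from_euler('xyz',[np.pi,0,yaw]).as_matrix()
    return (R.T@(np.array(q)-p)/10).round(3),'turn z',round(yaw-yaw2,3)
E
python3 - <<'E'
from mv import *
a=[148.0,632.9,231.3]
print(mv(a,2.912,[420,440,260],2.2)); print(mv([420,440,260],2.2,[560,100,260],1.7)); print(mv([560,100,260],1.7,[503,-199,260],1.2))
E
```

```text
(array([-30.876, -12.594,  -2.87 ]), 'turn z', 0.712)
(array([-35.728,  -8.69 ,  -0.   ]), 'turn z', 0.5)
(array([-28.916,  -9.505,  -0.   ]), 'turn z', 0.5)
```

Call:
play_rows(
  steps=[
    [1,-7.5,-3,-2.87,0,0,0.17],
    [1,-13,-5.3,-2.87,0,0,0.33],
    [1,-19,-7.7,-2.87,0,0,0.5],
    [1,-25,-10.2,-2.87,0,0,0.65],
    [1,-30.876,-12.594,-2.87,0,0,0.712],
    [1,-30.876,-12.594,-2.87,0,0,0.712],
    [1,-30.876,-12.594,-2.87,0,0,0.712],
    [1,-30.876,-12.594,-2.87,0,0,0.712],
  ],
)

```text
time: 1.1
eef_pos: [417.8, 441.6, 259.5]
ee_rot: [-3.14, -0.002, 2.203]
contact_force: [-1.2, 1.5, 0.2]
finger_gap: 85.0
```

Call:
play_rows(
  steps=[
    [1,-5.7,-1.4,0,0,0,0.08],
    [1,-11.5,-2.8,0,0,0,0.16],
    [1,-17,-4.1,0,0,0,0.24],
    [1,-23,-5.6,0,0,0,0.32],
    [1,-29,-7,0,0,0,0.4],
    [1,-35.728,-8.69,0,0,0,0.5],
    [1,-35.728,-8.69,0,0,0,0.5],
    [1,-35.728,-8.69,0,0,0,0.5],
  ],
)

```text
time: 2.1
eef_pos: [559.4, 102.2, 259.7]
ee_rot: [-3.141, -0.002, 1.703]
contact_force: [-0.8, 0.1, -0.4]
finger_gap: 85.5
```

Call:
play_rows(
  steps=[
    [1,-5.8,-1.9,0,0,0,0.1],
    [1,-11.6,-3.8,0,0,0,0.2],
    [1,-17.4,-5.7,0,0,0,0.3],
    [1,-23,-7.6,0,0,0,0.4],
    [1,-28.916,-9.505,0,0,0,0.5],
    [1,-28.916,-9.505,0,0,0,0.5],
    [1,-28.916,-9.505,0,0,0,0.5],
    [1,-28.916,-9.505,0,0,0,0.5],
  ],
)

```text
time: 3.1
eef_pos: [504.1, -195.5, 259.7]
ee_rot: [-3.141, -0.002, 1.206]
contact_force: [0.7, 0.2, -0.2]
finger_gap: 85.7
```

Call:
play_rows(
  steps=[
    [1,0,0,0,0,0,0],
    [1,0,0,0,0,0,0],
  ],
)

```text
time: 3.35
eef_pos: [503.2, -198.2, 260.0]
ee_rot: [-3.141, -0.0, 1.202]
contact_force: [-0.0, 0.8, -0.3]
finger_gap: 85.5
```

```bash
python3 - <<'E'
from look import *
grab('side','b');grab('top','b')
s=get_state();print(s['eef_pos'],s['ee_rot'],s['joint_pos'])
E
```

```text
[ 503.01089062 -198.69441099  260.04228559] [ 3.14159054e+00 -2.67412809e-05  1.20054134e+00] [-0.02222806  0.45526667  0.53960149  1.7114317  -0.26384076  1.04789825
  0.23510903]
```

View pics/b_side.png

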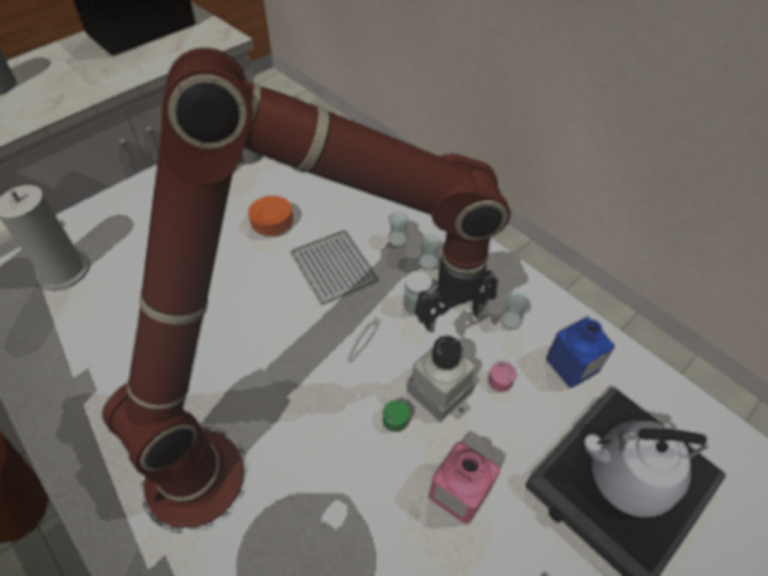

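View pics/b_top.png

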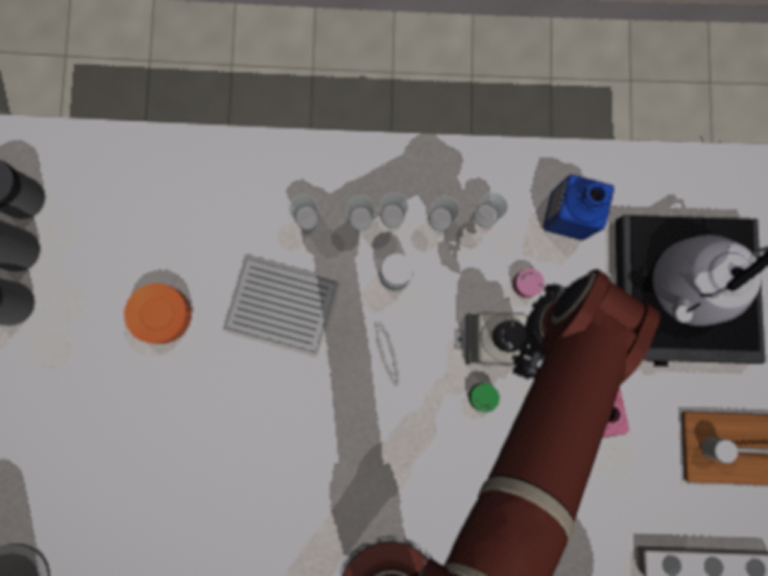

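```bash
python3 - <<'E'
from look import *
X=[[503,-199,260],[503,-199,273],[503,-199,330],[503,-199,183]]
for n in('side','top'): print(n,proj(n,X).round(1)*1.5)
y=1.2;ty=np.array([np.sin(y),-np.cos(y),0])
for n in('side','top'): print(n,proj(n,[np.array([503,-199,h])+k*ty*50 for h in(273,330) for k in(-1,1)]).round(1)*1.5)
t=np.load('b_top.npy');s=np.load('b_side.npy')
f=lambda x:cv2.convertScaleAbs(x,alpha=1.8)[:,:,::-1]
cv2.imwrite('pics/d1.png',f(cv2.resize(s[165:265,265:345],(640,800)[:2],interpolation=cv2.INTER_CUBIC))[:600])
cv2.imwrite('pics/d2.png',f(cv2.resize(t[180:260,300:400],(750,600),interpolation=cv2.INTER_CUBIC)))
E
```

```text
side [[451.8  324.15]
 [452.55 320.1 ]
 [456.   301.2 ]
 [447.6  346.5 ]]
top [[523.8  333.3 ]
 [526.05 332.85]
 [536.85 330.9 ]
 [511.8  335.55]]
side [[427.35 328.35]
 [477.   311.85]
 [429.75 309.75]
 [481.5  292.95]]
top [[515.1  361.65]
 [537.   304.65]
 [525.   361.5 ]
 [548.4  300.9 ]]
```

View pics/d1.png

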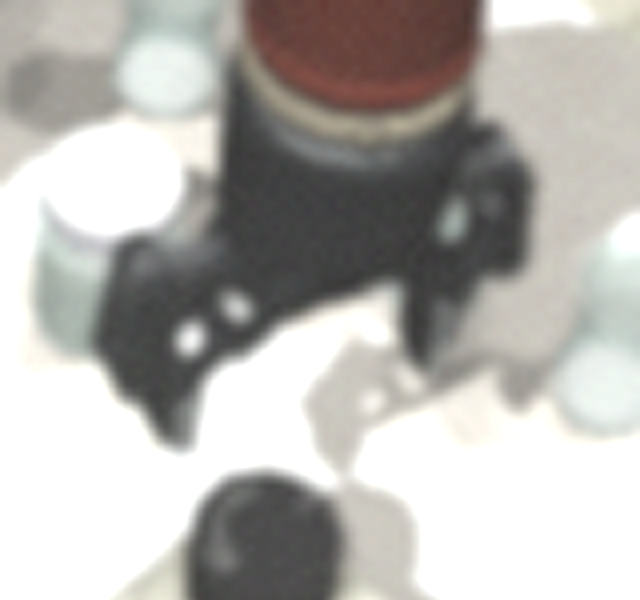

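View pics/d2.png

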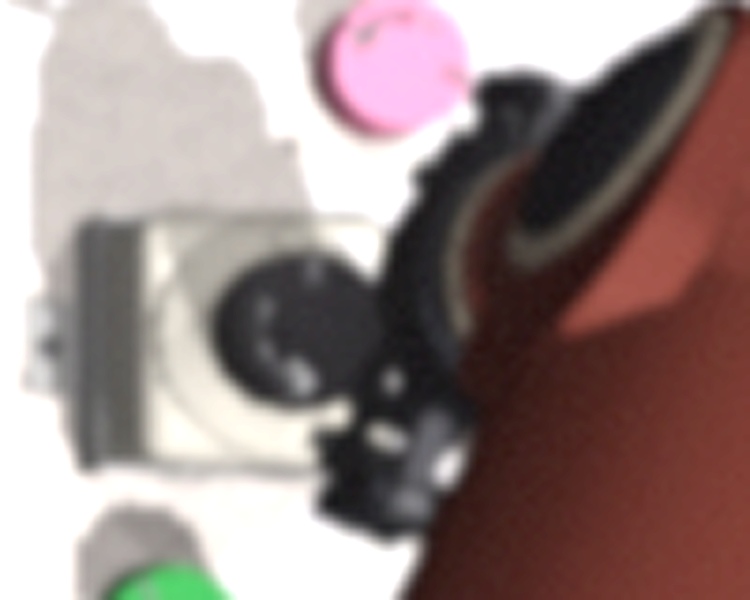

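Call:
play_rows(
  steps=[
    [1,0,0,4,0,0,0],
    [1,0,0,7,0,0,0],
    [1,0,0,9,0,0,0],
    [1,0,0,9.6,0,0,0],
    [1,0,0,9.6,0,0,0],
    [1,0,0,9.6,0,0,0],
  ],
  force=20,
)

```text
time: 4.2
eef_pos: [503.6, -199.5, 165.0]
ee_rot: [3.139, 0.0, 1.2]
contact_force: [-0.4, 0.6, 0.5]
finger_gap: 85.3
```

```bash
python3 - <<'E'
from look import *
s,_=grab('side','e');t,_=grab('top','e')
f=lambda x:cv2.convertScaleAbs(x,alpha=1.8)[:,:,::-1]
a=cv2.resize(s[185:275,250:350],(666,600),interpolation=cv2.INTER_CUBIC);cv2.imwrite('pics/e1.png',f(a))
print(get_state()['eef_pos'],get_state()['contact_force'])
E
```

```text
[ 503.40686811 -199.36842198  164.91808116] [-0.66101274 -0.37725916 -0.63392796]
```

View pics/e1.png

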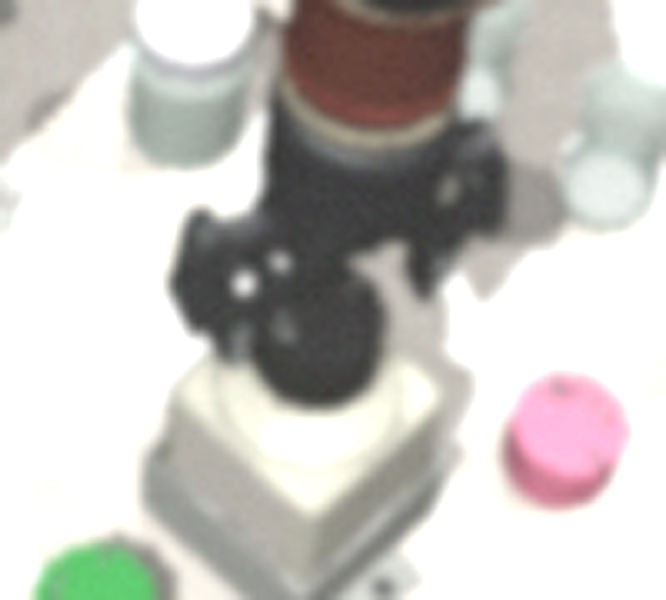

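Call:
play_rows(
  steps=[
    [0.75,0,0,0,0,0,0],
    [0.72,0,0,0,0,0,0],
    [0.7,0,0,0,0,0,0],
  ],
  force=20,
)

```text
time: 4.68
eef_pos: [502.9, -199.0, 164.1]
ee_rot: [3.142, 0.0, 1.2]
contact_force: [0.8, -0.1, -0.0]
finger_gap: 59.6
```

Call:
play_rows(
  steps=[
    [0.68,0,0,0,0,0,0],
    [0.65,0,0,0,0,0,0],
    [0.6,0,0,0,0,0,0],
  ],
  force=20,
)

```text
time: 5.05
eef_pos: [502.7, -199.0, 164.2]
ee_rot: [-3.141, -0.0, 1.2]
contact_force: [-0.4, 1.3, 3.1]
finger_gap: 56.9
```

Call:
play_rows(
  steps=[
    [0.85,0,0,0,0,0,0],
    [0.85,0,0,0,0,0,0.1],
    [0.85,0,0,0,0,0,0.28],
    [0.85,0,0,0,0,0,0.46],
    [0.85,0,0,0,0,0,0.64],
    [0.85,0,0,0,0,0,0.8],
    [0.85,0,0,0,0,0,0.8],
    [0.85,0,0,0,0,0,0.8],
  ],
)

```text
time: 6.05
eef_pos: [503.0, -199.1, 163.9]
ee_rot: [3.141, 0.0, 0.402]
contact_force: [-0.2, -0.2, -0.0]
finger_gap: 72.5
```

Call:
play_rows(
  steps=[
    [0.85,0,0,0,0,0,0.15],
    [0.85,0,0,0,0,0,0.3],
    [0.85,0,0,0,0,0,0.45],
    [0.85,0,0,0,0,0,0.6],
    [0.85,0,0,0,0,0,0.7],
    [0.85,0,0,0,0,0,0.7],
    [0.85,0,0,0,0,0,0.7],
  ],
)

```text
time: 6.92
eef_pos: [502.9, -199.2, 164.1]
ee_rot: [-3.141, -0.0, -0.298]
contact_force: [-0.6, -0.9, 0.2]
finger_gap: 72.4
```

Call:
play_rows(
  steps=[
    [0.75,0,0,0,0,0,0],
    [0.7,0,0,0,0,0,0],
    [0.65,0,0,0,0,0,0],
    [0.6,0,0,0,0,0,0],
    [0.6,0,0,0,0,0,0],
  ],
  force=20,
)

```text
time: 7.55
eef_pos: [503.3, -198.3, 164.3]
ee_rot: [-3.14, -0.0, -0.299]
contact_force: [-0.0, 3.6, 6.1]
finger_gap: 57.1
```

Call:
play_rows(
  steps=[
    [0.6,-0.02,-0.07,0,0,0,0],
    [0.5,-0.02,-0.07,0,0,0,0],
    [0.5,-0.02,-0.07,0,0,0,0],
  ],
  force=70,
)

```text
time: 7.92
eef_pos: [503.3, -198.1, 164.6]
ee_rot: [-3.141, -0.001, -0.3]
contact_force: [-0.3, 3.7, 6.7]
finger_gap: 55.5
```

```bash
python3 - <<'E'
from look import *
s,_=grab('side','g');s2=get_state();
for k in('eef_pos','contact_force','moment','finger_gap','joint_pos'):print(k,np.round(s2[k],3))
f=lambda x:cv2.convertScaleAbs(x,alpha=1.8)[:,:,::-1]
a=cv2.resize(s[185:275,250:350],(666,600),interpolation=cv2.INTER_CUBIC);cv2.imwrite('pics/g1.png',f(a))
E
```

```text
eef_pos [ 503.318 -198.034  164.586]
contact_force [0.847 3.505 5.691]
moment [ 0.883  0.029 -0.041]
finger_gap 55.345
joint_pos [-0.217  0.685  0.914  1.842 -0.664  0.952 -0.875]
```

View pics/g1.png

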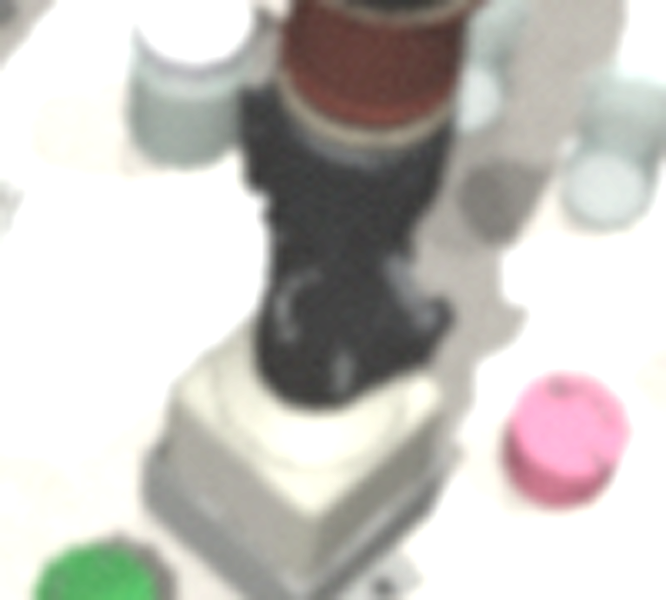

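Call:
play_rows(
  steps=[
    [0.5,-0.02,-0.06,0,0,0,0],
    [0.5,-0.02,-0.06,0.1,0,0,0],
    [0.5,-0.02,-0.06,0.1,0,0,0],
  ],
)

```text
time: 8.35
eef_pos: [503.3, -197.8, 164.0]
ee_rot: [-3.141, -0.001, -0.3]
contact_force: [-0.7, 4.1, 8.5]
finger_gap: 55.3
```

```bash
cat > st.py <<'E'
from look import *
s2=get_state()
for k in('time','eef_pos','ee_rot','contact_force','moment','finger_gap'):print(k,np.round(s2[k],3))
E
python3 st.py
```

```text
time 8.35
eef_pos [ 503.302 -197.812  163.97 ]
ee_rot [-3.141e+00 -1.000e-03 -3.000e-01]
contact_force [-0.724  4.102  8.539]
moment [0.826 0.133 0.001]
finger_gap 55.329
```

Call:
play_rows(
  steps=[
    [0.5,0,0,0.1,0,0,0],
    [0.5,0,0,0.2,0,0,0],
    [0.5,0,0,0.3,0,0,0],
    [0.5,0,0,0.3,0,0,0],
  ],
)

```text
time: 8.85
eef_pos: [503.4, -197.9, 162.1]
ee_rot: [-3.14, -0.002, -0.3]
contact_force: [-1.9, 5.3, 14.9]
finger_gap: 55.8
```

```bash
python3 st.py
```

```text
time 8.85
eef_pos [ 503.364 -197.873  162.147]
ee_rot [-3.14e+00 -2.00e-03 -3.00e-01]
contact_force [-1.903  5.302 14.865]
moment [1.192 0.481 0.003]
finger_gap 55.808
```

Call:
play_rows(
  steps=[
    [0.5,-0.02,-0.05,0.1,0,0,0],
    [0.5,-0.04,-0.08,0.15,0,0,0],
    [0.5,-0.04,-0.08,0.18,0,0,0],
    [0.5,-0.04,-0.08,0.18,0,0,0],
  ],
)

```text
time: 9.35
eef_pos: [503.4, -197.8, 161.2]
ee_rot: [-3.141, -0.003, -0.3]
contact_force: [-2.9, 4.7, 20.1]
finger_gap: 55.4
```

```bash
python3 st.py
```

```text
time 9.35
eef_pos [ 503.372 -197.775  161.203]
ee_rot [-3.141e+00 -3.000e-03 -3.000e-01]
contact_force [-2.89   4.689 20.113]
moment [1.216 0.682 0.047]
finger_gap 55.391
```

Call:
play_rows(
  steps=[
    [0.5,-0.04,-0.03,0.08,0,0,0],
    [0.5,-0.04,-0.03,0.08,0,0,0],
    [0.5,-0.04,-0.03,0.08,0,0,0],
  ],
)

```text
time: 9.72
eef_pos: [503.4, -197.7, 160.8]
ee_rot: [-3.141, -0.004, -0.3]
contact_force: [-2.6, 5.7, 20.8]
finger_gap: 56.0
```

```bash
python3 - <<'E'
import st
from plant import *
E
python3 -c "
from plant import *
print(get_state()['contact_force'])"
```

```text
time 9.725
eef_pos [ 503.373 -197.724  160.816]
ee_rot [-3.141 -0.004 -0.3  ]
contact_force [-2.633  5.734 20.837]
moment [ 1.17   0.673 -0.004]
finger_gap 56.006
[-2.63306309  5.73381019 20.83673671]
```

Call:
play_rows(
  steps=[
    [0.5,0,0,0.02,0,0,-0.04],
    [0.5,0,0,0.02,0,0,-0.08],
    [0.5,0,0,0.02,0,0,-0.12],
  ],
)

```text
time: 10.1
eef_pos: [503.7, -198.3, 160.8]
ee_rot: [3.141, -0.006, -0.18]
contact_force: [-2.1, 4.9, 20.6]
finger_gap: 55.7
```

```bash
python3 st.py
```

```text
time 10.1
eef_pos [ 503.714 -198.292  160.829]
ee_rot [ 3.141 -0.006 -0.18 ]
contact_force [-2.096  4.867 20.631]
moment [ 0.92   0.555 -0.115]
finger_gap 55.679
```

Call:
play_rows(
  steps=[
    [0.5,0,0,0.02,0,0,-0.05],
    [0.5,0,0,0.02,0,0,-0.1],
    [0.5,0,0,0.02,0,0,-0.15],
  ],
)

```text
time: 10.48
eef_pos: [504.1, -198.9, 160.8]
ee_rot: [3.139, -0.007, -0.03]
contact_force: [-1.4, 3.2, 20.7]
finger_gap: 55.8
```

```bash
python3 st.py
```

```text
time 10.475
eef_pos [ 504.062 -198.924  160.829]
ee_rot [ 3.139 -0.007 -0.03 ]
contact_force [-1.42   3.203 20.676]
moment [ 0.864  0.451 -0.131]
finger_gap 55.812
```

Call:
play_rows(
  steps=[
    [0.5,0,0,0.02,0,0,-0.06],
    [0.5,0,0,0.02,0,0,-0.12],
    [0.5,0,0,0.02,0,0,-0.18],
    [0.5,0,0,0.02,0,0,-0.24],
    [0.5,0,0,0.02,0,0,-0.3],
  ],
)

```text
time: 11.1
eef_pos: [504.4, -199.0, 160.7]
ee_rot: [3.137, -0.006, 0.27]
contact_force: [-1.9, 2.6, 21.6]
finger_gap: 55.3
```

```bash
python3 st.py
```

```text
time 11.1
eef_pos [ 504.396 -198.983  160.737]
ee_rot [ 3.137 -0.006  0.27 ]
contact_force [-1.912  2.612 21.602]
moment [ 0.829  0.417 -0.208]
finger_gap 55.276
```

Call:
play_rows(
  steps=[
    [0.5,0,0,0,0,0,-0.06],
    [0.5,0,0,0,0,0,-0.12],
    [0.5,0,0,0,0,0,-0.18],
    [0.5,0,0,0,0,0,-0.24],
    [0.5,0,0,0,0,0,-0.3],
  ],
)

```text
time: 11.72
eef_pos: [504.7, -198.8, 160.8]
ee_rot: [3.135, -0.005, 0.57]
contact_force: [-1.9, 3.7, 20.4]
finger_gap: 55.7
```

```bash
python3 st.py
```

```text
time 11.725
eef_pos [ 504.658 -198.794  160.753]
ee_rot [ 3.135 -0.005  0.57 ]
contact_force [-1.936  3.742 20.429]
moment [ 0.842  0.494 -0.173]
finger_gap 55.704
```

Call:
play_rows(
  steps=[
    [0.5,0,0,0,0,0,-0.06],
    [0.5,0,0,0,0,0,-0.12],
    [0.5,0,0,0,0,0,-0.18],
    [0.5,0,0,0,0,0,-0.24],
    [0.5,0,0,0,0,0,-0.27],
  ],
)

```text
time: 12.35
eef_pos: [504.8, -198.5, 160.7]
ee_rot: [3.134, -0.003, 0.839]
contact_force: [-1.8, 3.3, 20.1]
finger_gap: 55.3
```

```bash
python3 st.py
```

```text
time 12.35
eef_pos [ 504.843 -198.542  160.745]
ee_rot [ 3.134e+00 -3.000e-03  8.390e-01]
contact_force [-1.788  3.326 20.079]
moment [ 0.824  0.418 -0.203]
finger_gap 55.313
```

Call:
play_rows(
  steps=[
    [0.5,0,0,-0.2,0,0,0],
    [0.5,0,0,-0.4,0,0,0],
    [0.5,0,0,-0.6,0,0,0],
    [0.5,0,0,-0.8,0,0,0],
    [0.5,0,0,-1.0,0,0,0],
  ],
)

```text
time: 12.98
eef_pos: [501.5, -197.0, 166.2]
ee_rot: [-3.141, 0.002, 0.839]
contact_force: [1.8, -0.1, -1.3]
finger_gap: 55.3
```

```bash
python3 st.py
```

```text
time 12.975
eef_pos [ 501.451 -197.049  166.218]
ee_rot [-3.141e+00  2.000e-03  8.390e-01]
contact_force [ 1.776 -0.139 -1.338]
moment [-0.153 -0.355 -0.035]
finger_gap 55.307
```

Free: no upward pull. I'll lift clear of the neck and check.

Call:
play_rows(
  steps=[
    [0.5,0,0,-0.8,0,0,0],
    [0.5,0,0,-1.8,0,0,0],
    [0.5,0,0,-3,0,0,0],
    [0.5,0,0,-5,0,0,0],
    [0.5,0,0,-8,0,0,0],
    [0.5,0,0,-10,0,0,0],
    [0.5,0,0,-10,0,0,0],
  ],
)

```text
time: 13.85
eef_pos: [503.0, -196.9, 268.8]
ee_rot: [3.138, -0.002, 0.84]
contact_force: [-0.6, 0.1, -0.9]
finger_gap: 55.3
```

```bash
python3 st.py; python3 - <<'E'
from look import *
s,_=grab('side','h')
f=lambda x:cv2.convertScaleAbs(x,alpha=1.8)[:,:,::-1]
a=cv2.resize(s[165:275,240:350],(600,600),interpolation=cv2.INTER_CUBIC);cv2.imwrite('pics/h1.png',f(a))
E
```

```text
time 13.85
eef_pos [ 503.008 -196.917  268.763]
ee_rot [ 3.138e+00 -2.000e-03  8.400e-01]
contact_force [-0.614  0.137 -0.883]
moment [-0.068  0.044  0.032]
finger_gap 55.302
```

View pics/h1.png

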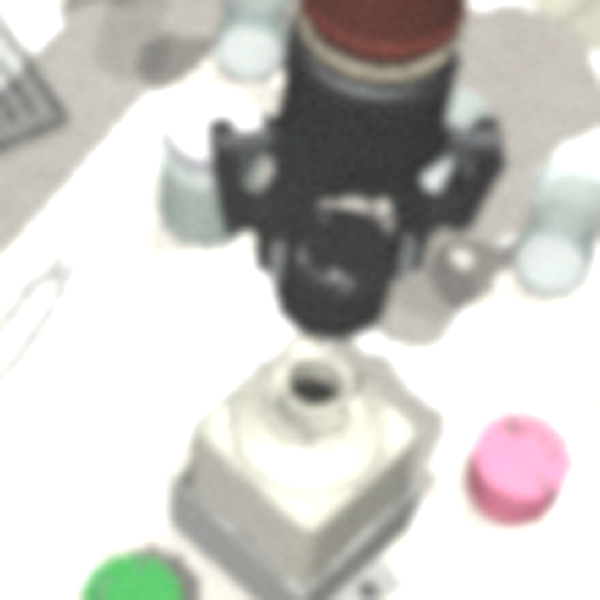

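```bash
python3 - <<'E'
from mv import *
print(mv([503,-197,267],.84,[563,236,267],1.44))
E
```

```text
(array([ 36.248, -24.433,  -0.   ]), 'turn z', -0.6)
```

Call:
play_rows(
  steps=[
    [0.5,4,-2.7,0,0,0,-0.05],
    [0.5,9,-6.1,0,0,0,-0.15],
    [0.5,14,-9.5,0,0,0,-0.25],
    [0.5,19,-12.8,0,0,0,-0.35],
    [0.5,24,-16.2,0,0,0,-0.45],
    [0.5,29,-19.6,0,0,0,-0.55],
    [0.5,33,-22.3,0,0,0,-0.6],
    [0.5,36.2,-24.4,0,0,0,-0.6],
  ],
)

```text
time: 14.9
eef_pos: [561.2, 238.6, 265.1]
ee_rot: [-3.138, 0.001, 1.443]
contact_force: [0.4, -0.6, -0.9]
finger_gap: 55.7
```

Call:
play_rows(
  steps=[
    [0.5,0,0,2,0,0,0],
    [0.5,0,0,5,0,0,0],
    [0.5,0,0,9,0,0,0],
    [0.5,0,0,13,0,0,0],
    [0.5,0,0,16,0,0,0],
    [0.5,0,0,18,0,0,0],
    [0.5,0,0,18,0,0,0],
    [0.5,0,0,18,0,0,0],
  ],
)

```text
time: 15.9
eef_pos: [562.7, 235.9, 87.1]
ee_rot: [3.141, 0.0, 1.44]
contact_force: [0.9, 0.2, -1.1]
finger_gap: 55.0
```

```bash
python3 st.py; python3 - <<'E'
from look import *
s,_=grab('side','i');t,_=grab('top','i')
E
```

```text
time 15.9
eef_pos [562.657 235.931  87.077]
ee_rot [3.141 0.    1.44 ]
contact_force [ 0.919  0.248 -1.112]
moment [ 0.004 -0.006  0.035]
finger_gap 54.99
```

View pics/i_side.png

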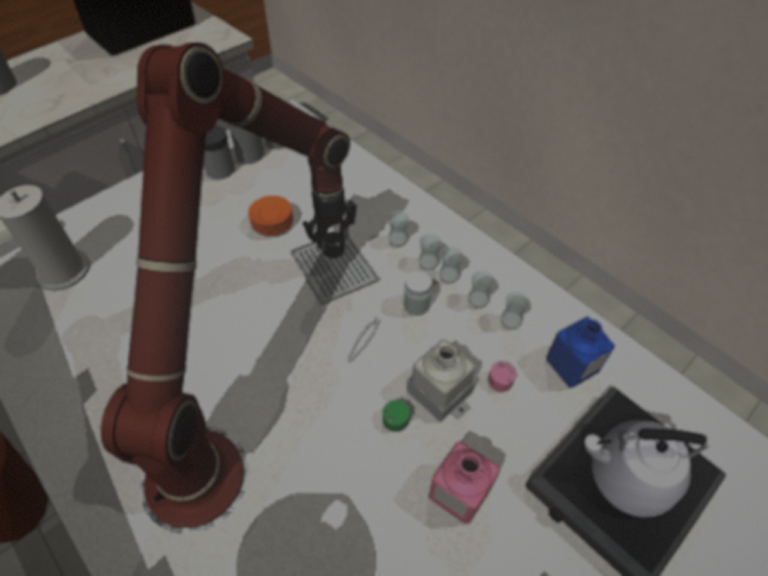

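View pics/i_top.png

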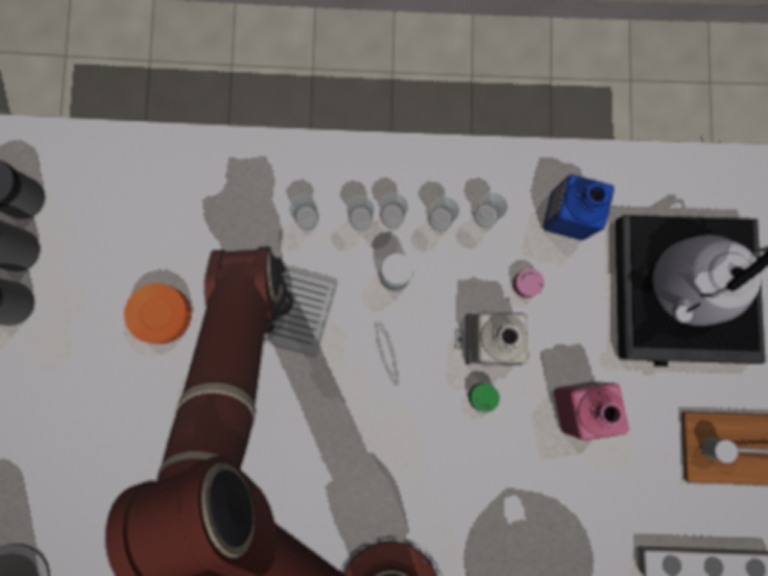

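Call:
play_rows(
  steps=[
    [0.5,0,0,2,0,0,0],
    [0.5,0,0,4,0,0,0],
    [0.5,0,0,5.3,0,0,0],
    [0.5,0,0,5.8,0,0,0],
    [0.5,0,0,6.0,0,0,0],
    [0.5,0,0,6.0,0,0,0],
  ],
)

```text
time: 16.75
eef_pos: [562.9, 236.1, 27.3]
ee_rot: [3.141, -0.0, 1.44]
contact_force: [0.2, 0.4, 0.3]
finger_gap: 55.7
```

Call:
play_rows(
  steps=[
    [0.5,0,0,0.1,0,0,0],
    [0.5,0,0,0.2,0,0,0],
    [0.5,0,0,0.3,0,0,0],
    [0.5,0,0,0.35,0,0,0],
    [0.5,0,0,0.35,0,0,0],
  ],
)

```text
time: 17.38
eef_pos: [562.4, 236.0, 23.2]
ee_rot: [-3.141, 0.0, 1.44]
contact_force: [-0.9, -0.3, -0.1]
finger_gap: 55.7
```

Call:
play_rows(
  steps=[
    [0.5,0,0,0.05,0,0,0],
    [0.5,0,0,0.1,0,0,0],
    [0.5,0,0,0.1,0,0,0],
  ],
)

```text
time: 17.75
eef_pos: [562.5, 236.0, 22.7]
ee_rot: [3.141, -0.0, 1.44]
contact_force: [-1.5, -1.1, 2.9]
finger_gap: 55.4
```

```bash
python3 st.py
```

```text
time 17.75
eef_pos [562.504 235.998  22.711]
ee_rot [ 3.141 -0.     1.44 ]
contact_force [-1.473 -1.113  2.876]
moment [-0.063  0.213 -0.02 ]
finger_gap 55.385
```

Call:
play_rows(
  steps=[
    [0.5,0,0,0.03,0,0,0],
    [0.6,0,0,0.03,0,0,0],
    [0.66,0,0,0.03,0,0,0],
    [0.7,0,0,0.03,0,0,0],
    [0.75,0,0,0.03,0,0,0],
    [0.8,0,0,0.03,0,0,0],
    [0.85,0,0,0.03,0,0,0],
    [0.85,0,0,0.03,0,0,0],
  ],
  force=20,
)

```text
time: 18.75
eef_pos: [562.4, 236.0, 21.9]
ee_rot: [-3.141, 0.0, 1.44]
contact_force: [0.1, -0.1, -0.1]
finger_gap: 72.6
```

Call:
play_rows(
  steps=[
    [0.9,0,0,0,0,0,0],
    [0.9,0,0,-0.5,0,0,0],
    [0.9,0,0,-1.5,0,0,0],
    [0.9,0,0,-4,0,0,0],
    [0.9,0,0,-8,0,0,0],
    [0.9,0,0,-13,0,0,0],
    [0.9,0,0,-18,0,0,0],
    [0.9,0,0,-22,0,0,0],
  ],
)

```text
time: 19.75
eef_pos: [562.8, 235.9, 245.3]
ee_rot: [3.139, -0.001, 1.44]
contact_force: [-0.0, 0.2, -0.8]
finger_gap: 76.8
```

```bash
python3 st.py
```

```text
time 19.75
eef_pos [562.815 235.851 245.292]
ee_rot [ 3.139e+00 -1.000e-03  1.440e+00]
contact_force [-0.036  0.209 -0.846]
moment [ 0.001 -0.046 -0.001]
finger_gap 76.819
```

Call:
play_rows(
  steps=[
    [0.9,-5,0,0,0,0,0],
    [0.9,-10,0,0,0,0,0],
    [0.9,-15,0,0,0,0,0],
    [0.9,-18,0,0,0,0,0],
    [0.9,-18,0,0,0,0,0],
    [0.9,-18,0,0,0,0,0],
    [0.9,-18,0,0,0,0,0],
  ],
)

```text
time: 20.62
eef_pos: [539.1, 59.5, 242.0]
ee_rot: [-3.141, -0.001, 1.443]
contact_force: [-0.1, 0.5, 0.2]
finger_gap: 77.2
```

```bash
python3 - <<'E'
from look import *
s,_=grab('side','k');t,td=grab('top','k')
f=lambda x:cv2.convertScaleAbs(x,alpha=1.8)[:,:,::-1]
cv2.imwrite('pics/k1.png',f(cv2.resize(s[145:215,185:265],(640,560),interpolation=cv2.INTER_CUBIC)))
m=np.zeros(t.shape[:2],np.uint8);m[160:245,140:235]=(t[160:245,140:235].max(2)<60)*255
c=max(cv2.findContours(m,0,2)[0],key=cv2.contourArea);M=cv2.moments(c);p=[M['m10']/M['m00'],M['m01']/M['m00']]
print(p,cv2.boundingRect(c),onz('top',[p],22))
vs,us=np.nonzero(m);P=dpt('top',np.c_[us,vs],td[vs,us]);print(np.percentile(P[:,2],[5,50,90]))
E
```

```text
[222.6400787789266, 225.82520925652386] (214, 197, 19, 48) [[495.01081649 124.16442798  22.        ]]
[ 37.29163914 596.52539994 636.38475627]
```

View pics/k1.png

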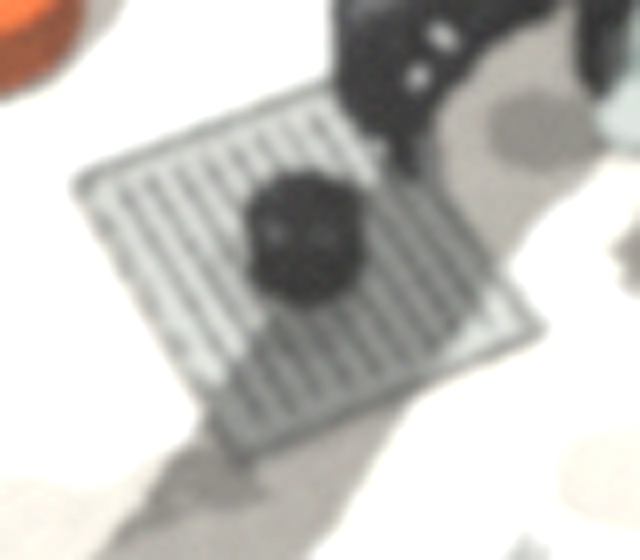

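View pics/k_top.png

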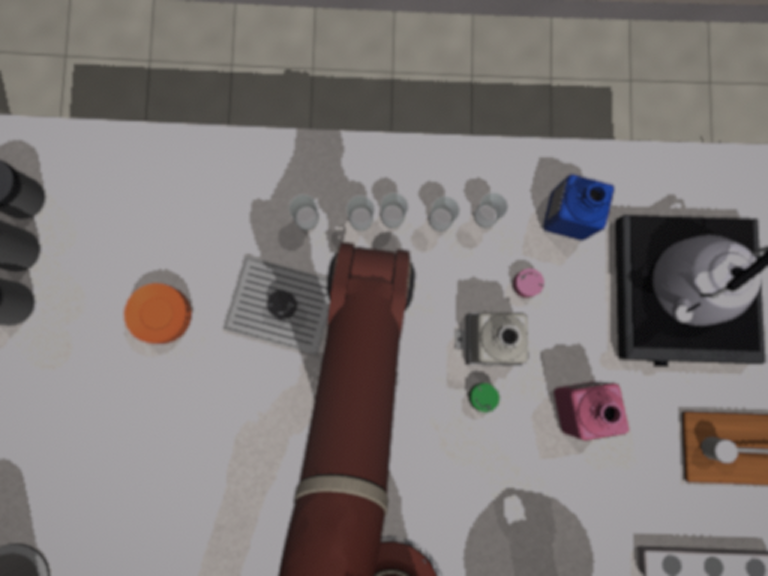

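View pics/k_side.png

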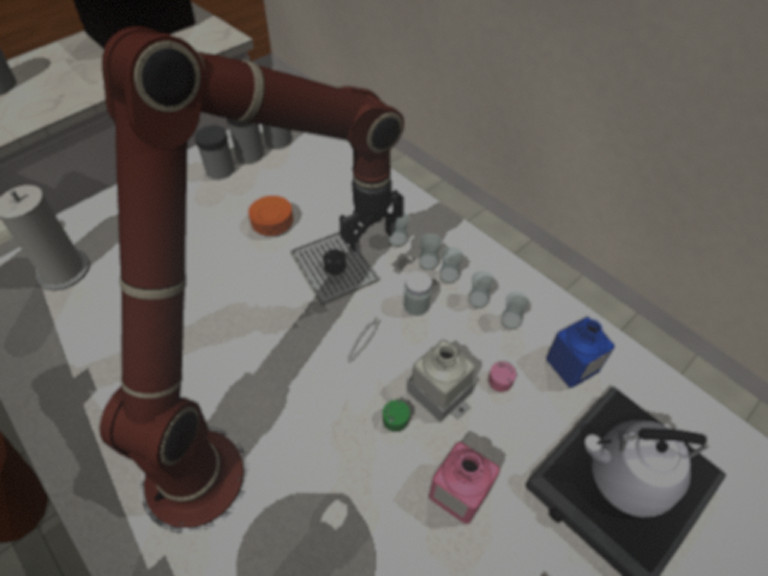

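The cap stands upright in the middle of the tray, at (334,262) in side and (281,304) in top. The jug is still in its holder and nothing else has moved. I'm handing the job in.

```bash
python3 -c "
from plant import *
print(close_job())"
```

```text
the job is handed in; nothing more can be done
None
```

The cap is off the jug and standing right way up near the middle of the drip tray, and I handed the job in at about 21 s.

- **Opening:** I gripped the cap by its smooth top and pushed it down about 3.8 mm, at about 20–22 N. I turned it 65° anticlockwise at that push and it lifted off with no pull on the jug. Side force stayed under about 7 N, and the turning moment stayed near 0.2 N m, so it was not wrenched against its lock.
- **Placing:** I lowered the cap until it touched the tray at about 3 N, then let go slowly. The tool was at the height I had worked out for the rim meeting the tray floor.
- **Last checks:** the final side and top pictures show the cap upright in the tray, the open jug standing in its holder, and everything else apparently where it was.
- **Check that failed:** my measurement of the cap's final position from the top image picked up the dark gripper instead. The final position therefore rests on looking at the pictures and on the measured release pose, about x 562, y 236.

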